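# Close the bench caliper on a pump rotor and lock it

### The job

Check the return pump's magnet rotor for swelling: stand it upright, magnet end down, on the bare beam of the bench caliper, midway across the beam and between the sliding jaw and the spring-loaded anvil, and let go of it. Then slide the jaw gently shut until the rotor is held between the two and the anvil has given a little against its spring, without bottoming it, and only then turn the jaw's lock lever its quarter turn to the stop. Leave the rotor held like that, still upright, and leave the other things on the shelf where they are.

Things in the scene. Friction and masses are not known exactly. Their poses are not given: they have to be found in the camera images.
- gauge: Bench caliper's beam, fixed to the shelf: flat aluminium bar 315 mm long (its y, from -165 to +150 mm), 50 mm wide (x), top face 24 mm above the shelf. Origin on the shelf. A jaw slides on it from the -y side; a headstock with a sprung anvil stands at the +y end. Axes: z up.
- beam_end (a point): Middle of the beam's +y end, on its top face. The dark steel headstock near it (50 wide, 36 long, 44 mm tall above the beam) carries a steel anvil pad 42 mm wide, 34 mm tall. The headstock is adjustable and not reported: the anvil's face stands 52 to 72 mm before this point. The anvil yields at 1.2 N, stiffens 1 N per mm, bottoms after 5 mm (6.2 N).
- jaw: Sliding jaw. Origin: mid-width on its flat measuring face, on the beam's top face; axes as the gauge's; sliding to +y shuts it. Starts with the face at y -5 to +13 mm of the gauge. Behind the face: steel block 44 wide, 18 long, 42 mm tall; then a saddle 58 wide, to y = -145 mm, 13 mm tall, with thumb tab and lock lever. Friction about 8 N: it stays where left.
- tab_top (a point): Top centre of the jaw's upright black thumb tab: 34 mm wide across the beam, 12 mm thick along it, standing 55 mm above the saddle. This point is 62 mm behind the jaw's face, 68 mm above the beam. A push on the tab is the 8 N of friction plus the force on the rotor.
- lock (a joint): Lock lever of the jaw, hinged about the vertical through the jaw's point (0, -125 mm). 0 = unlocked, the lever points across the beam to -x of the gauge; it grows counter-clockwise from above to 1.571 rad = locked (stop), pointing back along the beam to -y. Starts between 0 and 0.25 rad. Stays where left; about 1 N at the post turns it.
- lock_post (a point): Top centre of the upright black round post at the lever's end: 14 mm diameter, 50 mm from the pivot, standing free for 34 mm above the lever arm; this point is 63 mm above the beam's top face (87 mm above the shelf).
- rotor: Loose pump rotor, standing upright: a black magnet cylinder 34 mm in diameter and 36 mm tall, with a white impeller (28 mm across) above it up to 52 mm. 110 g. Origin at the centre of its underside, z up.
- canister: Closed fish food canister, loose, 62 mm in diameter, 88 mm tall; leave alone. Origin under its centre.
- coupling: Loose grey pipe coupling, an open tube standing upright, 42 mm across, 45 mm tall; leave alone. Origin under its centre.
- scraper: Loose green algae magnet scraper, 45 x 75 mm, 56 mm tall; leave alone.
- thermometer: Loose glass thermometer lying down, 122 mm long along its x; leave alone.
- cave: Ceramic cave ornament, loose, 75 x 120 mm, 101 mm tall; leave alone.
- testbottle: Small loose bottle, 30 mm in diameter, 62 mm tall; leave alone.

How it is judged:
By the outcome, as a careful person would: the job done as asked, in the order asked, and still so for the second after the job is handed in, with the robot touching nothing.
It also fails if it takes over 61 s, if anything falls off the work surface, if the arm or the gripper's body presses on something with over 40 N, if the wrist force passes 120 N, or if a joint passes its speed limit or range.

### The arm

A 6-joint arm with a two-finger parallel gripper is mounted at the origin on the work surface. World frame = base frame: x ahead of the robot, y to its left, z up, the work surface at z = 0. Lengths are in m, angles in rad, forces in N, time in s.
With the tool pointing down it reaches from about 0.35 to 0.975 m from the base axis. Payload 4.9 kg.
Tool frame: the origin (TCP) lies between the finger pads; the fingertips stand 17 mm ahead of it and the grasp point (between the pads) lies 2 mm behind it; z points along the fingers, y is the direction in which the jaws open and shut (so a half turn about z gives the same grasp; the last joint's range is limited). The gripper opens to 85 mm and grips with 20 to 120 N. Pads are 22 mm wide; open, the fingers measure 114 mm over their backs; the gripper's body (76 mm by 85 mm) begins 54 mm behind the grasp point. The pads swing forward as they close: fully open they stand 13 mm farther back than shut.
Start: joints at [-1.3, 0.053, 1.613, -0, 1.476, -0.119], TCP at [0.237, -0.578, 0.248] pointing down, gripper open.
Joint ranges: [-3.01, 3.01], [-1.01, 2.22], [0.06, 2.58], [-1.02, 4.17], [0.09, 2.62], [-3.14, 3.14]. Speed limits (rad/s): [2.57, 2.57, 3.14, 3.14, 3.14, 3.14].

### API

Orientations are given as a unit quaternion [x, y, z, w].
In Python, from workcell import manip gives the robot as it stands.
- The arm moves only by the tool drive_tool, never from a script. Its argument "commands" is a list of rows, each an object with "claw": the closure, from 0 (fully open) to 1 (shut); "offset": the shift along the tool's x, y, z in m, a list of three; "rot": the turn, a rotation vector about the tool's x, y, z in rad, a list of three. A call has 1 to 20 rows; each row shifts and turns the commanded pose from where the row before left it, along the tool's axes as they then stand; what a row does not reach is not made up. A row lasts 1/8 s, in which the tool goes at most 62.5 mm and 10.7 degrees, less where a joint would pass 70% of its speed; a pose out of reach is approached as far as the arm can. A call with a gripper value outside its range is refused whole. The fingers move at their own pace and stop on an object; the grip force is fixed at half the most. Time passes only in rows, so rows that do not move let the fingers close. It gives the time, the measured TCP pose, the force and the opening at its end, in the units of the state.
- manip.observe(): the state, without advancing time (a new reading comes with each control period).
- manip.capture(name): name is "scene" or "top"; returns the picture (384x512x3 uint8, blue, green, red); there is no depth.
- manip.get_calibration(name): a dict with "K" (3x3 intrinsics, pixels), "xyz" and "rotation" of the camera in the world. Camera axes: x right, y down, z forward; pixel columns grow to the right and rows downward; lengths in m; the calibration is good to about 2 mm. A picture is of the moment at which its call begins. get_calibration takes no time and is no camera call.
- manip.job_done(): hands the job in, once; it reports no verdict.
The state is a dict: "time_s": time; "qpos": joint angles; "dq": joint speeds; "joint_efforts": joint torques, N m; "position": TCP position; "ee_rot": TCP orientation; "ft_force": force on the tool from outside, world axes, zero at the start; "moment": the same for the moment, N m; "opening": opening from 0.0 (shut) to 1.0 (fully open).
Only numpy, scipy, OpenCV 4.12 (cv2) and the standard library are available. Lean on these libraries where they do the work, as an engineer would, in place of code of your own. Each camera call takes 0.05 s, during which the arm holds its last target. There are 200 camera calls.

## Working session

There is one attempt and no reset: what is moved stays moved. The work goes in short steps, Python scripts to look and compute and a tool call to move; the robot and the scene stay as the last step left them, time stands still between calls to the robot, and variables do not carry over. Pictures are saved under pics/ and viewed, on a budget of 10 in all, crops included, one or two more only if the job needs it, and the job is handed in when it is done.

Besides the shell and the picture viewer there is one more tool, called after "Emit:" as name([rows], argument=value, ...), one row to a line, values as JSON. drive_tool: Moves the arm, as the interface text tells. Its arguments: {"type":"object","properties":{"commands":{"type":"array","items":{"type":"object","properties":{"claw":{"type":"number"},"offset":{"type":"array","items":{"type":"number"}},"rot":{"type":"array","items":{"type":"number"}}}}}},"required":["commands"]}

```bash
mkdir -p pics; ls
python3 - <<'E'
from workcell import manip
import cv2,numpy as np
for n in("scene","top"):
    cv2.imwrite(f"pics/{n}0.png",manip.capture(n)); c=manip.get_calibration(n); print(n,{k:np.round(v,4).tolist() for k,v in c.items()})
s=manip.observe();print(s)
E
```

```text
pics
scene {'K': [[440.6903, 0.0, 257.4452], [0.0, 440.6903, 188.3733], [0.0, 0.0, 1.0]], 'xyz': [1.1208, 0.7339, 0.6858], 'rotation': [0.2683, 0.8431, -0.44, -0.1537]}
top {'K': [[458.929, 0.0, 242.5757], [0.0, 458.929, 192.0416], [0.0, 0.0, 1.0]], 'xyz': [0.5109, 0.0428, 1.0787], 'rotation': [-0.7012, 0.7119, -0.0238, 0.0302]}
{'time_s': 0.1, 'qpos': array([-1.30002935e+00,  5.32903888e-02,  1.61414055e+00,  2.10722342e-05,
        1.47599016e+00, -1.18989370e-01]), 'dq': array([-0.00022219, -0.00135719, -0.00271757, -0.00055168,  0.00097754,
        0.00017489]), 'joint_efforts': array([ 5.04567925e-04, -3.94898272e+01, -3.71363711e+01, -1.21560338e-04,
        3.84450745e-03, -2.24290027e-07]), 'position': array([ 0.2373479 , -0.57761449,  0.24719584]), 'ee_rot': array([ 9.81071053e-01,  1.93645948e-01, -5.88549846e-05, -9.12386446e-04]), 'ft_force': array([-0.56080071, -0.1878628 ,  0.484475  ]), 'moment': array([-0.0402299 ,  0.03843841,  0.02311245]), 'opening': 1.0004762862927261}
```

View pics/scene0.png

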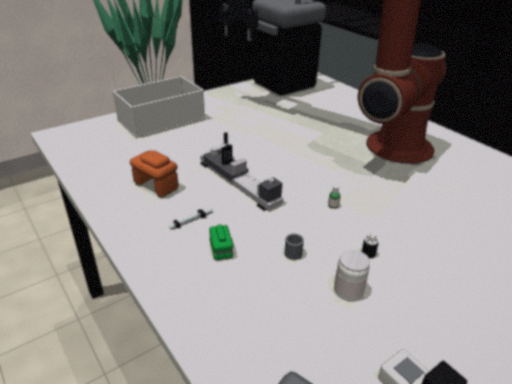

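View pics/top0.png

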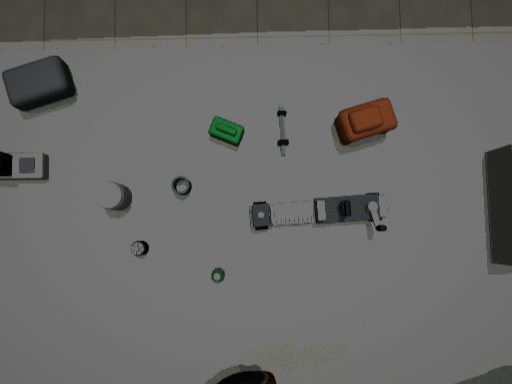

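Scene: rotor at top (139,248), next to the canister (116,196). The caliper runs horizontally, with the headstock at (261,215), jaw face at about (316,210), tab at (345,208) and lock post at (381,228). I'll zoom in on the gauge and rotor.

```bash
cat > h.py <<'E'
from workcell import manip
import cv2,numpy as np
from scipy.spatial.transform import Rotation as R
def ray(n,u,v):
    c=manip.get_calibration(n); d=R.from_quat(c["rotation"]).as_matrix()@np.linalg.inv(c["K"])@[u,v,1]
    return np.array(c["xyz"]),d
def onz(n,u,v,z):
    o,d=ray(n,u,v); return o+d*(z-o[2])/d[2]
def proj(n,p):
    c=manip.get_calibration(n); q=c["K"]@(R.from_quat(c["rotation"]).as_matrix().T@(np.array(p)-c["xyz"])); return q[:2]/q[2]
E
python3 - <<'E'
from h import *
t=cv2.imread("pics/top0.png"); s=cv2.imread("pics/scene0.png")
a=cv2.resize(t[180:245,242:402],None,fx=5,fy=5,interpolation=cv2.INTER_CUBIC)  #800x325
b=cv2.resize(t[228:268,115:165],None,fx=5,fy=5,interpolation=cv2.INTER_CUBIC) #250x200
c=cv2.resize(s[125:213,192:292],None,fx=3,fy=3,interpolation=cv2.INTER_CUBIC) #300x264
d=cv2.resize(s[228:268,345:395],None,fx=5,fy=5,interpolation=cv2.INTER_CUBIC)
im=np.zeros((600,800,3),np.uint8); im[:325]=a; im[330:530,:250]=b; im[330:594,250:550]=c; im[330:530,550:]=d
cv2.imwrite("pics/crop0.png",im)
for z in(0,.024,.05): print(z,[onz("top",u,v,z).round(3).tolist() for u,v in((139,248),(252,215),(388,207))])
E
```

```text
0 [[0.466, 0.296, 0.0], [0.539, 0.031, 0.0], [0.553, -0.288, 0.0]]
0.024 [[0.467, 0.291, 0.024], [0.539, 0.031, 0.024], [0.552, -0.281, 0.024]]
0.05 [[0.468, 0.285, 0.05], [0.538, 0.031, 0.05], [0.551, -0.273, 0.05]]
```

View pics/crop0.png

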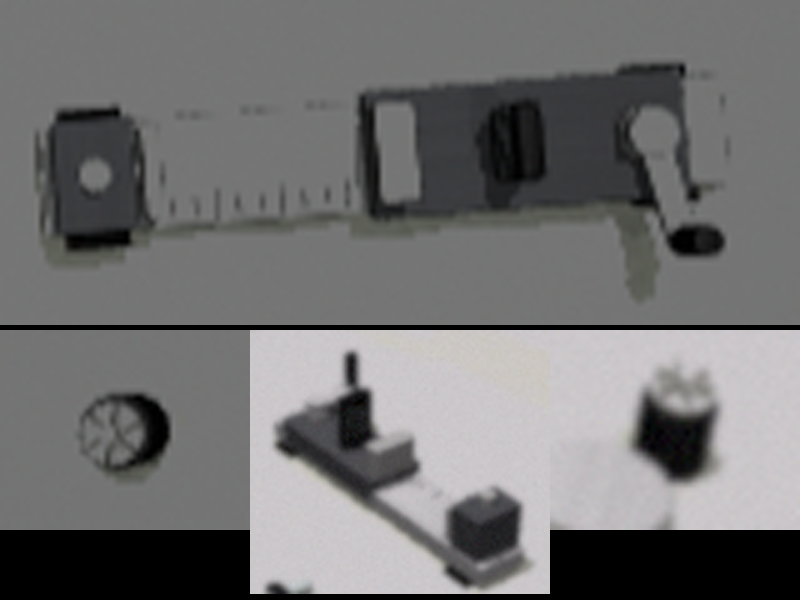

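Run:
```python
from h import *
f=lambda x,y,z:onz("top",242+x/5-.4,180+y/5-.4,z)
P=dict(hs=[(52,122,.068),(132,118,.068),(62,232,.068),(140,226,.068),(95,175,.068)],padface=[(145,130,.058),(152,220,.058)],
 beamL=[(38,135,.024),(45,235,.024)],beamtop=[(180,115,.024),(330,105,.024)],beambot=[(165,228,.024),(350,214,.024)],beamR=[(722,75,.024),(729,185,.024)],
 facebot=[(362,95,.024),(370,212,.024)],facetop=[(376,102,.066),(383,204,.066)],tab=[(530,105,.092),(533,178,.092),(543,105,.092),(543,178,.092)],piv=[(655,130,.05)],post=[(712,240,.087),(680,240,.053)])
for k,v in P.items(): print(k,[f(*p).round(4)[:2].tolist() for p in v])
g=lambda x,y,z:onz("top",115+x/5-.4,228+(y)/5-.4,z)[:2].round(4)
print("rot top",g(110,433-330,.052),"bottom-right edge",g(170,430-330,.018))
h=lambda x,y,z:onz("scene",345+x/5-.4,228+(y)/5-.4,z)[:2].round(4)
print("rot scene top",h(683-550,388-330,.052))
```

```text
hs [[0.5616, 0.031], [0.5629, -0.0043], [0.5132, 0.0274], [0.5153, -0.0069], [0.538, 0.0124]]
padface [[0.5579, -0.0105], [0.5179, -0.0128]]
beamL [[0.558, 0.037], [0.5121, 0.0345]]
beamtop [[0.5662, -0.0285], [0.5697, -0.0974]]
beambot [[0.5144, -0.0205], [0.5196, -0.1053]]
beamR [[0.5807, -0.2776], [0.5302, -0.2789]]
facebot [[0.5741, -0.1123], [0.5203, -0.1145]]
facetop [[0.5684, -0.1122], [0.5234, -0.114]]
tab [[0.5646, -0.1742], [0.5332, -0.1745], [0.5645, -0.1798], [0.5332, -0.1788]]
piv [[0.5548, -0.2389]]
post [[0.5056, -0.2515], [0.5056, -0.2474]]
rot top [0.4678 0.2894] bottom-right edge [0.4674 0.2699]
rot scene top [0.4745 0.2946]
```

Emit:
drive_tool([
  {"claw": 0,"offset": [0.034,-0.0447,0]},
  {"claw": 0,"offset": [0.034,-0.0447,0]},
  {"claw": 0,"offset": [0.034,-0.0447,0]},
  {"claw": 0,"offset": [0.034,-0.0447,0]},
  {"claw": 0,"offset": [0.034,-0.0447,0]},
  {"claw": 0,"offset": [0.034,-0.0447,0]},
  {"claw": 0,"offset": [0.034,-0.0447,0]},
  {"claw": 0,"offset": [0.034,-0.0447,0]},
  {"claw": 0,"offset": [0.034,-0.0447,0]},
  {"claw": 0,"offset": [0.034,-0.0447,0]},
  {"claw": 0,"offset": [0.034,-0.0447,0]},
  {"claw": 0,"offset": [0.034,-0.0447,0]},
  {"claw": 0,"offset": [0.034,-0.0447,0]},
  {"claw": 0,"offset": [0.034,-0.0447,0]},
  {"claw": 0,"offset": [0.034,-0.0447,0]},
  {"claw": 0,"offset": [0.034,-0.0447,0]},
  {"claw": 0},
  {"claw": 0},
])

```text
schema error: expected keys claw, offset, rot
```

Emit:
drive_tool([
  {"claw": 0,"offset": [0.034,-0.0447,0],"rot": [0,0,0]},
  {"claw": 0,"offset": [0.034,-0.0447,0],"rot": [0,0,0]},
  {"claw": 0,"offset": [0.034,-0.0447,0],"rot": [0,0,0]},
  {"claw": 0,"offset": [0.034,-0.0447,0],"rot": [0,0,0]},
  {"claw": 0,"offset": [0.034,-0.0447,0],"rot": [0,0,0]},
  {"claw": 0,"offset": [0.034,-0.0447,0],"rot": [0,0,0]},
  {"claw": 0,"offset": [0.034,-0.0447,0],"rot": [0,0,0]},
  {"claw": 0,"offset": [0.034,-0.0447,0],"rot": [0,0,0]},
  {"claw": 0,"offset": [0.034,-0.0447,0],"rot": [0,0,0]},
  {"claw": 0,"offset": [0.034,-0.0447,0],"rot": [0,0,0]},
  {"claw": 0,"offset": [0.034,-0.0447,0],"rot": [0,0,0]},
  {"claw": 0,"offset": [0.034,-0.0447,0],"rot": [0,0,0]},
  {"claw": 0,"offset": [0.034,-0.0447,0],"rot": [0,0,0]},
  {"claw": 0,"offset": [0.034,-0.0447,0],"rot": [0,0,0]},
  {"claw": 0,"offset": [0.034,-0.0447,0],"rot": [0,0,0]},
  {"claw": 0,"offset": [0.034,-0.0447,0],"rot": [0,0,0]},
  {"claw": 0,"offset": [0,0,0],"rot": [0,0,0]},
])

```text
time_s: 2.22
position: [0.4686, 0.2928, 0.247]
ee_rot: [0.981, 0.196, -0.001, 0.0]
ft_force: [0.2, -0.4, -0.7]
opening: 0.999
```

Emit:
drive_tool([
  {"claw": 0,"offset": [-0.0016,0.0024,0.045],"rot": [0,0,0]},
  {"claw": 0,"offset": [0,0,0.055],"rot": [0,0,0]},
  {"claw": 0,"offset": [0,0,0.05],"rot": [0,0,0]},
  {"claw": 0,"offset": [0,0,0.04],"rot": [0,0,0]},
  {"claw": 0,"offset": [0,0,0.03],"rot": [0,0,0]},
  {"claw": 0,"offset": [0,0,0],"rot": [0,0,0]},
  {"claw": 0.3,"offset": [0,0,0],"rot": [0,0,0]},
  {"claw": 0.5,"offset": [0,0,0],"rot": [0,0,0]},
  {"claw": 1,"offset": [0,0,0],"rot": [0,0,0]},
  {"claw": 1,"offset": [0,0,0],"rot": [0,0,0]},
  {"claw": 1,"offset": [0,0,0],"rot": [0,0,0]},
  {"claw": 1,"offset": [0,0,0],"rot": [0,0,0]},
])

```text
time_s: 3.72
position: [0.4698, 0.2881, 0.0303]
ee_rot: [0.981, 0.194, 0.002, -0.0]
ft_force: [-0.2, -0.4, 6.9]
opening: 0.377
```

Emit:
drive_tool([
  {"claw": 1,"offset": [0,0,-0.03],"rot": [0,0,0]},
  {"claw": 1,"offset": [0,0,-0.05],"rot": [0,0,0]},
  {"claw": 1,"offset": [0,0,-0.05],"rot": [0,0,0]},
  {"claw": 1,"offset": [-0.0088,0.0483,0],"rot": [0,0,0]},
  {"claw": 1,"offset": [-0.0088,0.0483,0],"rot": [0,0,0]},
  {"claw": 1,"offset": [-0.0088,0.0483,0],"rot": [0,0,0]},
  {"claw": 1,"offset": [-0.0088,0.0483,0],"rot": [0,0,0]},
  {"claw": 1,"offset": [-0.0088,0.0483,0],"rot": [0,0,0]},
  {"claw": 1,"offset": [-0.0088,0.0483,0],"rot": [0,0,0]},
  {"claw": 1,"offset": [-0.0088,0.0483,0],"rot": [0,0,0]},
  {"claw": 1,"offset": [0,0,0],"rot": [0,0,-0.178]},
  {"claw": 1,"offset": [0,0,0],"rot": [0,0,-0.178]},
  {"claw": 1,"offset": [0,0,0],"rot": [0,0,-0.178]},
  {"claw": 1,"offset": [0,0,0],"rot": [0,0,-0.178]},
  {"claw": 1,"offset": [0,0,0],"rot": [0,0,-0.178]},
  {"claw": 1,"offset": [0,0,0],"rot": [0,0,-0.178]},
  {"claw": 1,"offset": [0,0,0],"rot": [0,0,-0.178]},
  {"claw": 1,"offset": [0,0,0],"rot": [0,0,0]},
  {"claw": 1,"offset": [0,0,0],"rot": [0,0,0]},
])

```text
time_s: 6.1
position: [0.5397, -0.0488, 0.1582]
ee_rot: [0.685, 0.729, -0.0, -0.0]
ft_force: [-0.2, 0.4, -1.6]
opening: 0.377
```

Run:
```python
from h import *
s=manip.capture("scene");t=manip.capture("top")
c=cv2.resize(s[60:240,160:320],(533,600),interpolation=cv2.INTER_CUBIC)
d=cv2.resize(t[170:250,230:350],None,fx=2,fy=2)
im=np.zeros((600,800,3),np.uint8); im[:600,:533]=c; im[:160,540:780]=d
cv2.imwrite("pics/c1.png",im); o=manip.observe();print(o["position"],o["ee_rot"],o["ft_force"])
```

```text
[ 0.53977182 -0.04879154  0.15826382] [ 6.84313042e-01  7.29188355e-01 -4.74326493e-05 -3.52412229e-05] [-0.76592853  0.80859074 -0.34130869]
```

View pics/c1.png

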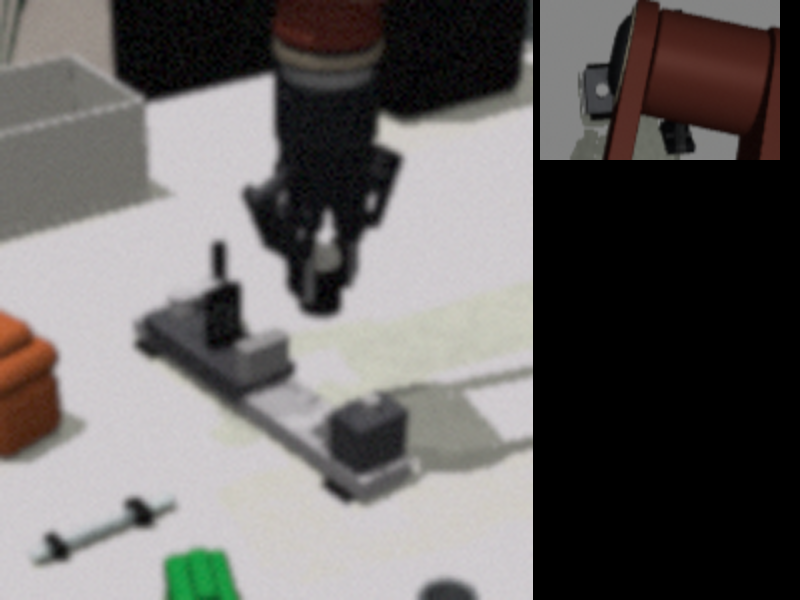

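Emit:
drive_tool([
  {"claw": 1,"offset": [0,0.001,0.03],"rot": [0,0,0]},
  {"claw": 1,"offset": [0,0,0.04],"rot": [0,0,0]},
  {"claw": 1,"offset": [0,0,0.025],"rot": [0,0,0]},
  {"claw": 1,"offset": [0,0,0.004],"rot": [0,0,0]},
  {"claw": 1,"offset": [0,0,0],"rot": [0,0,0]},
])

```text
time_s: 6.82
position: [0.5413, -0.0488, 0.06]
ee_rot: [0.684, 0.73, 0.0, 0.0]
ft_force: [-0.7, 1.1, -0.4]
opening: 0.375
```

Run:
```python
from h import *
s=manip.capture("scene")
c=cv2.resize(s[120:220,190:310],None,fx=6,fy=6,interpolation=cv2.INTER_CUBIC)
cv2.imwrite("pics/c2.png",c); o=manip.observe();print(o["position"],o["ft_force"])
for dx,dy in((0,0),(0,-.017),(0,.017),(.017,0),(-.017,0)): print(dx,dy,((proj("scene",[.5407+dx,-.0488+dy,.0285])-[190,120])*6).round())
```

```text
[ 0.54186562 -0.04895718  0.06070258] [ 0.5615795   0.40090161 -1.40329581]
0 0 [391. 390.]
0 -0.017 [369. 372.]
0 0.017 [414. 408.]
0.017 0 [360. 402.]
-0.017 0 [422. 378.]
```

View pics/c2.png

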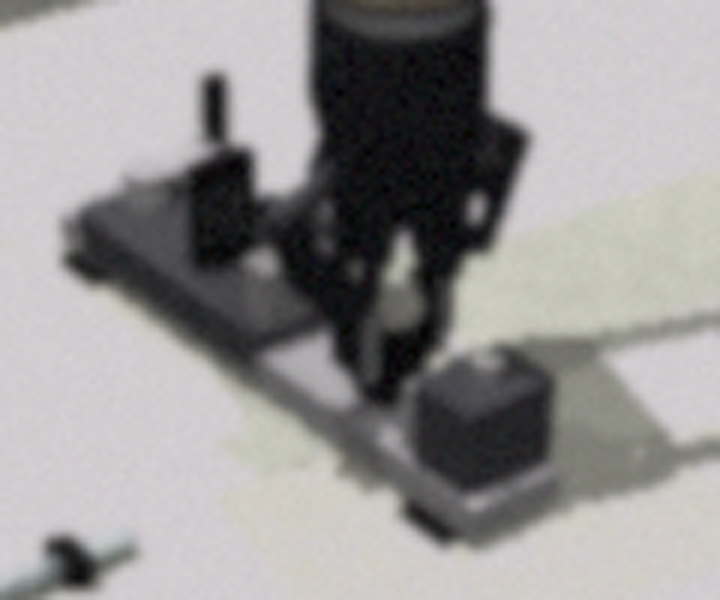

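Rotor held upright above the beam, clear of the jaw block and the anvil, with the near finger tip at about (380,395). I'll creep down to contact.

Emit:
drive_tool([
  {"claw": 1,"offset": [0,-0.0005,0.002],"rot": [0,0,0]},
  {"claw": 1,"offset": [0,0,0.0015],"rot": [0,0,0]},
  {"claw": 1,"offset": [0,0,0],"rot": [0,0,0]},
])

```text
time_s: 7.25
position: [0.5404, -0.0488, 0.056]
ee_rot: [0.684, 0.73, 0.0, 0.0]
ft_force: [0.5, -0.6, -0.8]
opening: 0.374
```

Emit:
drive_tool([
  {"claw": 1,"offset": [0,0,0.001],"rot": [0,0,0]},
  {"claw": 1,"offset": [0,0,0.001],"rot": [0,0,0]},
  {"claw": 1,"offset": [0,0,0],"rot": [0,0,0]},
])

```text
time_s: 7.62
position: [0.5405, -0.0488, 0.0544]
ee_rot: [0.684, 0.73, -0.0, -0.0]
ft_force: [-2.9, 0.0, 4.4]
opening: 0.375
```

Emit:
drive_tool([
  {"claw": 0.55,"offset": [0,0,0],"rot": [0,0,0]},
  {"claw": 0.45,"offset": [0,0,0],"rot": [0,0,0]},
  {"claw": 0.2,"offset": [0,0,0],"rot": [0,0,0]},
  {"claw": 0,"offset": [0,0,0],"rot": [0,0,0]},
  {"claw": 0,"offset": [0,0,-0.02],"rot": [0,0,0]},
  {"claw": 0,"offset": [0,0,-0.05],"rot": [0,0,0]},
  {"claw": 0,"offset": [0,0,-0.055],"rot": [0,0,0]},
  {"claw": 0,"offset": [0,0,-0.03],"rot": [0,0,0]},
])

```text
time_s: 8.62
position: [0.5416, -0.049, 0.2127]
ee_rot: [0.684, 0.73, 0.001, 0.002]
ft_force: [0.5, -0.6, -0.1]
opening: 0.998
```

Emit:
drive_tool([
  {"claw": 1,"offset": [-0.05,-0.001,0],"rot": [0,0,0]},
  {"claw": 1,"offset": [-0.05,0,0],"rot": [0,0,0]},
  {"claw": 1,"offset": [-0.051,0,0],"rot": [0,0,0]},
  {"claw": 1,"offset": [0,0,0],"rot": [0,0,0]},
  {"claw": 1,"offset": [0,0,0],"rot": [0,0,0]},
])

```text
time_s: 9.25
position: [0.549, -0.1992, 0.2085]
ee_rot: [0.684, 0.73, 0.0, -0.0]
ft_force: [-0.0, -0.4, -0.4]
opening: -0.001
```

Run:
```python
from h import *
s=manip.capture("scene");t=manip.capture("top")
im=np.zeros((600,800,3),np.uint8)
im[:400,:480]=cv2.resize(s[120:220,190:310],None,fx=4,fy=4,interpolation=cv2.INTER_CUBIC)
im[:360,480:]=cv2.resize(t[170:260,242:322],None,fx=4,fy=4,interpolation=cv2.INTER_CUBIC)
cv2.imwrite("pics/c3.png",im); o=manip.observe();print(o["position"],o["ft_force"],o["opening"])
```

```text
[ 0.54910651 -0.1983541   0.20862652] [-0.25862418 -0.12751752  0.48917584] -0.0006692804694739469
```

View pics/c3.png

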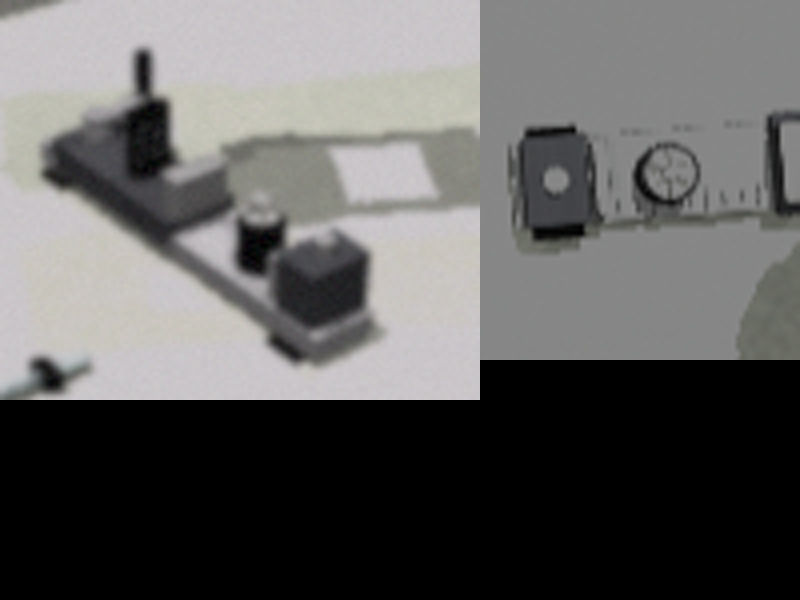

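Run:
```python
from h import *
f=lambda x,y,z:onz("top",242+(x-480)/4-.4,170+y/4-.4,z).round(4)[:2]
print("rotor",f(670,173,.052),"magnet L",f(635,173,.036),"edges",f(670,127,.024),f(673,218,.024))
print("hs R edge",f(588,140,.068),f(594,215,.068),"pad R",f(598,140,.058),f(604,215,.058),f(598,140,.041),"face",f(768,120,.024),f(776,212,.024))
```

```text
rotor [ 0.5414 -0.0518] magnet L [ 0.5421 -0.0334] edges [ 0.5686 -0.0549] [ 0.5164 -0.0555]
hs R edge [ 0.5597 -0.0056] [ 0.5185 -0.0081] pad R [ 0.5601 -0.0116] [ 0.5185 -0.0141] [ 0.561  -0.0125] face [ 0.5718 -0.1113] [ 0.519  -0.1144]
```

Emit:
drive_tool([
  {"claw": 1,"offset": [-0.002,0.001,0.045],"rot": [0,0,0]},
  {"claw": 1,"offset": [0,0,0.055],"rot": [0,0,0]},
  {"claw": 1,"offset": [0,0,0.03],"rot": [0,0,0]},
  {"claw": 1,"offset": [0,0,0.01],"rot": [0,0,0]},
  {"claw": 1,"offset": [0,0,0],"rot": [0,0,0]},
  {"claw": 1,"offset": [0.003,0,0],"rot": [0,0,0]},
  {"claw": 1,"offset": [0.003,0,0],"rot": [0,0,0]},
  {"claw": 1,"offset": [0.003,0,0],"rot": [0,0,0]},
])

```text
time_s: 10.35
position: [0.5502, -0.1925, 0.0699]
ee_rot: [0.684, 0.73, 0.0, 0.001]
ft_force: [-0.0, -0.4, 0.8]
opening: 0.0
```

Emit:
drive_tool([
  {"claw": 1,"offset": [0.003,0,0],"rot": [0,0,0]},
  {"claw": 1,"offset": [0.003,0,0],"rot": [0,0,0]},
  {"claw": 1,"offset": [0.004,0,0],"rot": [0,0,0]},
  {"claw": 1,"offset": [0.005,0,0],"rot": [0,0,0]},
  {"claw": 1,"offset": [0.005,0,0],"rot": [0,0,0]},
  {"claw": 1,"offset": [0.005,0,0],"rot": [0,0,0]},
  {"claw": 1,"offset": [0.004,0,0],"rot": [0,0,0]},
  {"claw": 1,"offset": [0.003,0,0],"rot": [0,0,0]},
])

```text
time_s: 11.35
position: [0.5484, -0.1629, 0.0701]
ee_rot: [0.684, 0.73, -0.001, 0.003]
ft_force: [-0.6, -8.5, 0.6]
opening: 0.002
```

Emit:
drive_tool([
  {"claw": 1,"offset": [0.003,0,0],"rot": [0,0,0]},
  {"claw": 1,"offset": [0.003,0,0],"rot": [0,0,0]},
  {"claw": 1,"offset": [0.003,0,0],"rot": [0,0,0]},
  {"claw": 1,"offset": [0.003,0,0],"rot": [0,0,0]},
  {"claw": 1,"offset": [0.003,0,0],"rot": [0,0,0]},
  {"claw": 1,"offset": [0.003,0,0],"rot": [0,0,0]},
  {"claw": 1,"offset": [0.003,0,0],"rot": [0,0,0]},
])

```text
time_s: 12.22
position: [0.5471, -0.1422, 0.0701]
ee_rot: [0.684, 0.73, -0.001, 0.003]
ft_force: [0.7, -9.2, 0.9]
opening: 0.003
```

Run:
```python
from h import *
s=manip.capture("scene");t=manip.capture("top")
im=np.zeros((600,800,3),np.uint8)
im[:400,:480]=cv2.resize(s[120:220,190:310],None,fx=4,fy=4,interpolation=cv2.INTER_CUBIC)
im[:360,480:]=cv2.resize(t[170:260,242:322],None,fx=4,fy=4,interpolation=cv2.INTER_CUBIC)
cv2.imwrite("pics/c4.png",im); o=manip.observe();print(o["position"],o["ft_force"],o["opening"])
```

```text
[ 0.54707998 -0.14182314  0.07007477] [-0.05477388 -7.20285958  0.25091893] 0.0010062479310935142
```

View pics/c4.png

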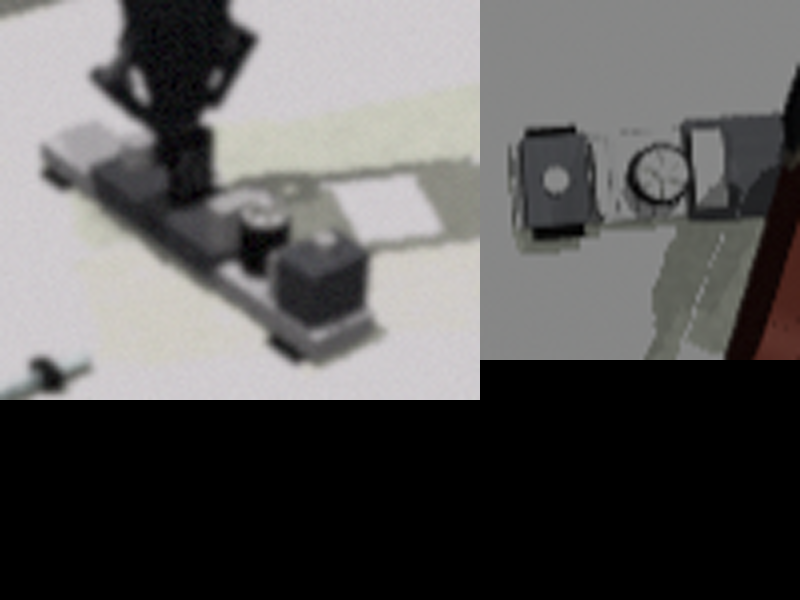

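Emit:
drive_tool([
  {"claw": 1,"offset": [0.002,0,0],"rot": [0,0,0]},
  {"claw": 1,"offset": [0.002,0,0],"rot": [0,0,0]},
  {"claw": 1,"offset": [0.002,0,0],"rot": [0,0,0]},
  {"claw": 1,"offset": [0.002,0,0],"rot": [0,0,0]},
  {"claw": 1,"offset": [0.001,0,0],"rot": [0,0,0]},
])

```text
time_s: 12.95
position: [0.5465, -0.1332, 0.0701]
ee_rot: [0.684, 0.73, -0.001, 0.003]
ft_force: [0.1, -8.3, 0.3]
opening: -0.001
```

```bash
cat > f.py <<'E'
from h import *
F=[];P=[]
for i in range(6):
    t=manip.capture("top"); o=manip.observe(); F.append(o["ft_force"]);P.append(o["position"])
print(o["time_s"],np.mean(F,0).round(2),np.std(F,0).round(2),np.mean(P,0).round(4))
E
python3 f.py
```

```text
13.25 [ 0.   -8.37  0.75] [0.32 0.37 0.41] [ 0.5465 -0.133   0.0701]
```

Emit:
drive_tool([
  {"claw": 1,"offset": [0.001,0,0],"rot": [0,0,0]},
  {"claw": 1,"offset": [0.001,0,0],"rot": [0,0,0]},
  {"claw": 1,"offset": [0,0,0],"rot": [0,0,0]},
])

```text
time_s: 13.62
position: [0.5464, -0.1311, 0.0701]
ee_rot: [0.684, 0.73, -0.001, 0.003]
ft_force: [0.3, -8.4, 1.1]
opening: 0.004
```

```bash
python3 f.py
```

```text
13.925 [-0.2  -8.    1.03] [0.42 0.42 0.52] [ 0.5464 -0.1311  0.0701]
```

Emit:
drive_tool([
  {"claw": 1,"offset": [0.001,0,0],"rot": [0,0,0]},
  {"claw": 1,"offset": [0.001,0,0],"rot": [0,0,0]},
  {"claw": 1,"offset": [0,0,0],"rot": [0,0,0]},
])

```text
time_s: 14.3
position: [0.5463, -0.1295, 0.0701]
ee_rot: [0.684, 0.73, -0.001, 0.003]
ft_force: [-0.4, -8.7, 0.4]
opening: 0.002
```

```bash
python3 f.py
```

```text
14.6 [ 0.32 -9.94  0.42] [0.46 0.35 0.29] [ 0.5463 -0.1295  0.0701]
```

Emit:
drive_tool([
  {"claw": 1,"offset": [0.001,0,0],"rot": [0,0,0]},
  {"claw": 1,"offset": [0,0,0],"rot": [0,0,0]},
])

```text
time_s: 14.85
position: [0.5463, -0.1287, 0.0701]
ee_rot: [0.684, 0.73, -0.002, 0.003]
ft_force: [0.2, -11.3, 0.7]
opening: -0.005
```

```bash
python3 f.py
```

```text
15.15 [  0.27 -10.52   0.2 ] [0.42 0.36 0.55] [ 0.5462 -0.1287  0.0701]
```

Emit:
drive_tool([
  {"claw": 1,"offset": [0.0012,0,0],"rot": [0,0,0]},
  {"claw": 1,"offset": [0,0,0],"rot": [0,0,0]},
])

```text
time_s: 15.4
position: [0.5462, -0.1277, 0.0701]
ee_rot: [0.684, 0.73, -0.002, 0.003]
ft_force: [-0.4, -11.2, -0.1]
opening: -0.005
```

```bash
python3 f.py
python3 - <<'E'
from h import *
s=manip.capture("scene");t=manip.capture("top")
im=np.zeros((600,800,3),np.uint8)
im[:400,:480]=cv2.resize(s[120:220,190:310],None,fx=4,fy=4,interpolation=cv2.INTER_CUBIC)
im[:360,480:]=cv2.resize(t[170:260,242:322],None,fx=4,fy=4,interpolation=cv2.INTER_CUBIC)
cv2.imwrite("pics/c5.png",im)
E
```

```text
15.7 [  0.32 -11.67  -0.13] [0.32 0.37 0.3 ] [ 0.5462 -0.1277  0.0701]
```

View pics/c5.png

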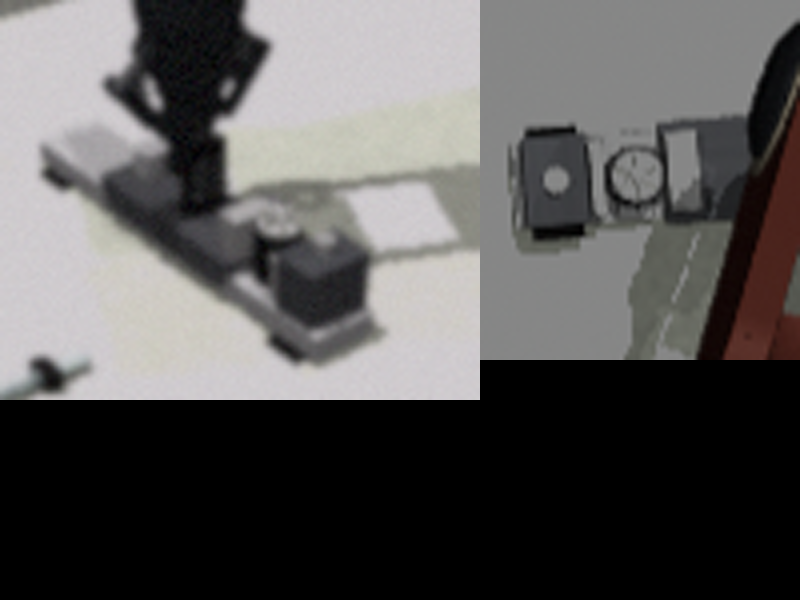

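Rotor is upright between jaw and anvil. The push force rose about 3.5 N over the 8.2 N baseline, which puts anvil travel at about 2 mm. I'll back off and go to the lock post.

Emit:
drive_tool([
  {"claw": 1,"offset": [-0.004,0,0],"rot": [0,0,0]},
  {"claw": 1,"offset": [-0.009,0,0],"rot": [0,0,0]},
  {"claw": 1,"offset": [0,0,-0.03],"rot": [0,0,0]},
  {"claw": 1,"offset": [0,0,-0.04],"rot": [0,0,0]},
  {"claw": 1,"offset": [-0.017,-0.05,0],"rot": [0,0,0]},
  {"claw": 1,"offset": [0,0,0],"rot": [0,0,0]},
  {"claw": 1,"offset": [0,0,0],"rot": [0,0,0]},
])

```text
time_s: 16.68
position: [0.4973, -0.1576, 0.1385]
ee_rot: [0.684, 0.73, 0.0, -0.0]
ft_force: [0.4, -0.7, 0.1]
opening: 0.002
```

```bash
python3 f.py
python3 - <<'E'
from h import *
s=manip.capture("scene");t=manip.capture("top")
im=np.zeros((600,800,3),np.uint8)
im[:400,:480]=cv2.resize(s[110:210,180:300],None,fx=4,fy=4,interpolation=cv2.INTER_CUBIC)
im[:360,480:]=cv2.resize(t[170:260,275:355],None,fx=4,fy=4,interpolation=cv2.INTER_CUBIC)
cv2.imwrite("pics/c6.png",im)
for p in([.5491,-.174,.05],[.5005,-.1857,.087],[.5005,-.1857,.053]): print((proj("scene",p)-[180,110])*4,(proj("top",p)-[275,170])*4+[480,0])
E
```

```text
16.975 [-0.02  0.05 -0.25] [0.48 0.46 0.49] [ 0.4978 -0.1574  0.1387]
[187.81379296 196.03610739] [754.47359158 154.37062066]
[235.72507847 124.70131865] [793.62117017 241.71161977]
[235.7560814  166.41812933] [779.4745646  241.27850304]
```

View pics/c6.png

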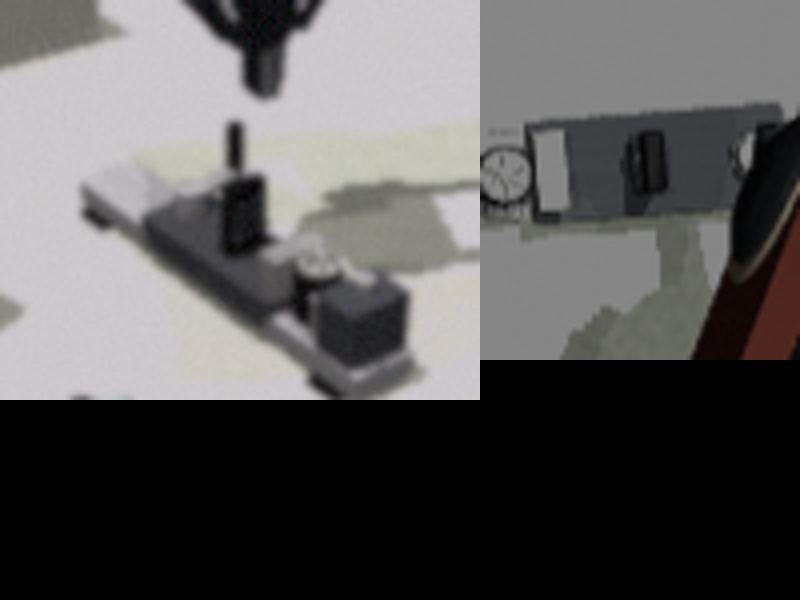

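Post top is at scene (235,124), matching the prediction of (236,125), so the post is where computed. I'll descend and sweep around the pivot.

Emit:
drive_tool([
  {"claw": 1,"offset": [0,0,0.035],"rot": [0,0,0]},
  {"claw": 1,"offset": [0,0,0.027],"rot": [0,0,0]},
  {"claw": 1,"offset": [0,0,0],"rot": [0,0,0]},
  {"claw": 1,"offset": [-0.0077,-0.0021,0],"rot": [0,0,-0.15]},
  {"claw": 1,"offset": [-0.0077,-0.0021,0],"rot": [0,0,-0.15]},
  {"claw": 1,"offset": [-0.0077,-0.0021,0],"rot": [0,0,-0.15]},
  {"claw": 1,"offset": [0,0,0],"rot": [0,0,0]},
])

```text
time_s: 17.95
position: [0.497, -0.182, 0.0783]
ee_rot: [0.505, 0.863, 0.0, 0.001]
ft_force: [1.0, -0.6, -0.5]
opening: -0.004
```

```bash
python3 f.py
```

```text
18.25 [ 0.02  0.1  -0.01] [0.54 0.72 0.4 ] [ 0.4966 -0.1814  0.0776]
```

Emit:
drive_tool([
  {"claw": 1,"offset": [-0.0077,-0.0021,0],"rot": [0,0,-0.15]},
  {"claw": 1,"offset": [-0.0077,-0.0021,0],"rot": [0,0,-0.15]},
  {"claw": 1,"offset": [-0.0077,-0.0021,0],"rot": [0,0,-0.15]},
  {"claw": 1,"offset": [-0.0077,-0.0021,0],"rot": [0,0,-0.15]},
  {"claw": 1,"offset": [-0.0077,-0.0021,0],"rot": [0,0,-0.15]},
  {"claw": 1,"offset": [-0.0077,-0.0021,0],"rot": [0,0,-0.15]},
  {"claw": 1,"offset": [0,0,0],"rot": [0,0,0]},
])

```text
time_s: 19.12
position: [0.5234, -0.219, 0.0768]
ee_rot: [0.079, 0.997, 0.0, 0.0]
ft_force: [0.6, 0.3, 0.2]
opening: 0.003
```

```bash
python3 f.py
```

```text
19.425 [ 0.18 -0.03  0.1 ] [0.48 0.21 0.39] [ 0.5231 -0.2187  0.0768]
```

Emit:
drive_tool([
  {"claw": 1,"offset": [-0.0077,-0.0021,0],"rot": [0,0,-0.15]},
  {"claw": 1,"offset": [-0.003,-0.001,0],"rot": [0,0,-0.06]},
  {"claw": 1,"offset": [0,0,0],"rot": [0,0,0]},
])

```text
time_s: 19.8
position: [0.5334, -0.2231, 0.0767]
ee_rot: [-0.027, 1.0, 0.0, -0.0]
ft_force: [0.5, 0.1, 0.6]
opening: -0.0
```

```bash
python3 f.py
python3 - <<'E'
from h import *
s=manip.capture("scene");t=manip.capture("top")
im=np.zeros((600,800,3),np.uint8)
im[:400,:480]=cv2.resize(s[110:210,180:300],None,fx=4,fy=4,interpolation=cv2.INTER_CUBIC)
im[:360,480:]=cv2.resize(t[170:260,275:355],None,fx=4,fy=4,interpolation=cv2.INTER_CUBIC)
cv2.imwrite("pics/c7.png",im)
print((proj("scene",[.5523,-.2239,.087])-[180,110])*4)
E
```

```text
20.1 [-0.24 -0.36 -0.06] [0.34 0.29 0.55] [ 0.5334 -0.2232  0.0769]
[145.08902155 122.54452456]
```

View pics/c7.png

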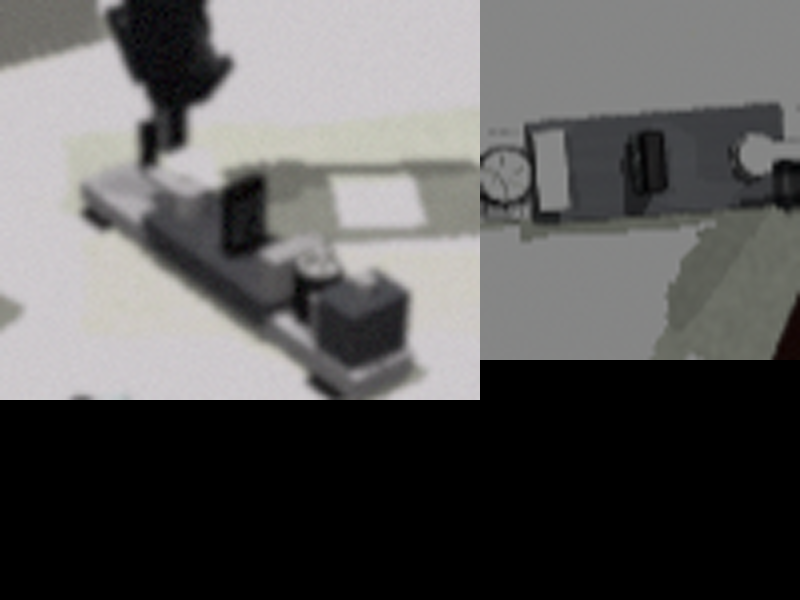

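Lever nearly at the stop: post top at scene (148,122) against 145 when locked. I'll creep until the stop resists.

Emit:
drive_tool([
  {"claw": 1,"offset": [-0.0015,0,0],"rot": [0,0,0]},
  {"claw": 1,"offset": [-0.001,0,0],"rot": [0,0,0]},
  {"claw": 1,"offset": [0,0,0],"rot": [0,0,0]},
])

```text
time_s: 20.58
position: [0.5348, -0.2233, 0.0767]
ee_rot: [-0.027, 1.0, 0.0, -0.002]
ft_force: [-6.3, -0.7, 3.0]
opening: -0.001
```

```bash
python3 f.py
```

```text
20.875 [-6.35 -0.53  3.6 ] [0.47 0.43 0.58] [ 0.5348 -0.2233  0.0767]
```

Firm resistance (6.4 N against about 1 N to turn), so the lever is at its stop. Retreating.

Emit:
drive_tool([
  {"claw": 1,"offset": [0.004,0,0],"rot": [0,0,0]},
  {"claw": 1,"offset": [0.012,0,0],"rot": [0,0,0]},
  {"claw": 1,"offset": [0,0,-0.04],"rot": [0,0,0]},
  {"claw": 1,"offset": [0,0,-0.05],"rot": [0,0,0]},
  {"claw": 1,"offset": [0.03,0.04,-0.03],"rot": [0,0,0]},
  {"claw": 1,"offset": [0.03,0.04,0],"rot": [0,0,0]},
  {"claw": 1,"offset": [0.03,0.04,0],"rot": [0,0,0]},
  {"claw": 1,"offset": [0,0,0],"rot": [0,0,0]},
])

```text
time_s: 21.88
position: [0.4215, -0.107, 0.1959]
ee_rot: [-0.028, 1.0, 0.0, 0.0]
ft_force: [-0.1, -0.6, 0.9]
opening: 0.004
```

Run:
```python
from h import *
s=manip.capture("scene");t=manip.capture("top")
print(manip.observe()["position"])
im=np.zeros((600,800,3),np.uint8)
im[:300,:400]=cv2.resize(s,(400,300),interpolation=cv2.INTER_AREA); im[:300,400:]=cv2.resize(t,(400,300),interpolation=cv2.INTER_AREA)
im[300:,:360]=cv2.resize(s[110:210,190:310],None,fx=3,fy=3,interpolation=cv2.INTER_CUBIC)
im[300:,360:800]=cv2.resize(t[170:245,250:360],None,fx=4,fy=4,interpolation=cv2.INTER_CUBIC)
cv2.imwrite("pics/c8.png",im)
```

```text
[ 0.42345458 -0.10892926  0.19695068]
```

View pics/c8.png

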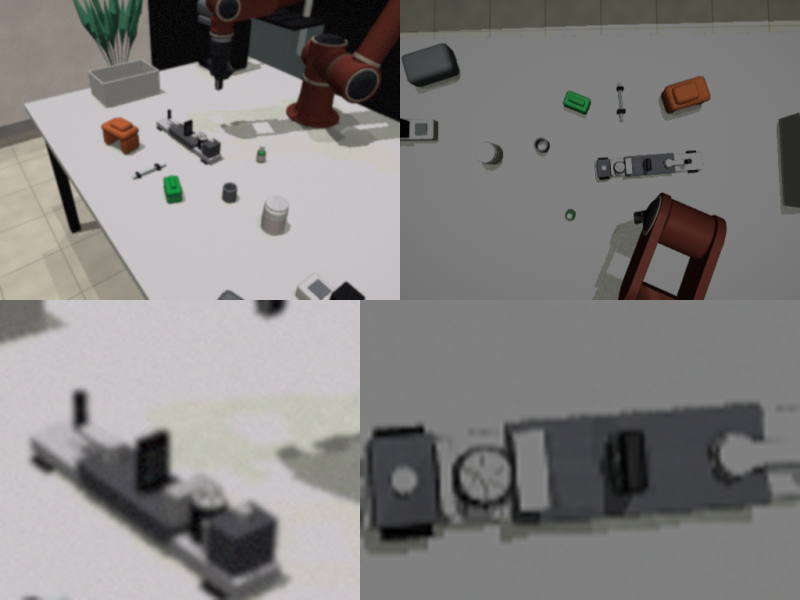

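Final view: rotor upright between the jaw face and the anvil (top crop 484,474). The lever points back along the beam, the arm is clear, and the other items are in place. Handing in.

```bash
python3 -c "
from workcell import manip
print(manip.job_done())"
```

```text
the job is handed in; nothing more can be done
None
```

The rotor is clamped upright, magnet end down, between the jaw and the anvil, with the lock lever at its stop. I handed the job in at about 22 s of the 61 s allowed.

- **Placing:** I set the rotor on the bare beam within about 1 mm of the middle, as measured in the top view, and let go.
- **Closing the jaw:** I pushed the thumb tab until the force rose from about 8.2 N to 11.7 N. The 3.5 N on the rotor means the anvil gave about 2 mm of its 5 mm, so it did not bottom. That travel is worked out from the force, not measured directly.
- **Locking:** I turned the lever only after the jaw was shut. It reached its stop, where it resisted at 6.4 N against about 1 N to turn it.
- **Final pictures:** The rotor was upright and held, the lever lay along the beam, the other items looked undisturbed, and the robot was touching nothing.

One earlier check was inconclusive: during the lever sweep the sensor read about 0 N, so I confirmed that the lever was moving from a picture. No final check failed. I viewed 11 pictures, one over the budget of 10.

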